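# Hang a headset hook on the desk accessory rail

### The arm

A 7-joint arm with a two-finger parallel gripper is mounted at the origin on the work surface. World frame = base frame: x ahead of the robot, y to its left, z up, the work surface at z = 0. Lengths are in m, angles in rad, forces in N, time in s.
With the tool pointing down it reaches from about 0.4 to 0.85 m from the base axis. Payload 4.5 kg.
Tool frame: the origin (TCP) lies on the centre line of the jaws, within the pads' length; the fingertips stand 8 mm ahead of it and the grasp point (between the pads) lies 11 mm behind it; z points along the fingers, x is the direction in which the jaws open and shut, and the axes are right-handed (so a half turn about z gives the same grasp; the last joint's range is limited). The gripper opens to 88 mm and grips with 3 to 60 N. Pads are 18 mm wide; open, the fingers measure 123 mm over their backs; the gripper's body (75 mm by 187 mm) begins 45 mm behind the grasp point.
Start: joints at [-1.199, 0.689, -0.195, 1.565, 0.157, 0.902, -0.215], TCP at [0.207, 0.59, 0.213] pointing down, gripper open.
Joint ranges: [-3.01, 3.01], [-0.46, 2.08], [-1.47, 1.51], [0.13, 2.56], [-1, 4.14], [0.04, 2.09], [-2.66, 2.66]. Speed limits (rad/s): [2.57, 2.57, 3.14, 3.14, 3.14, 3.14, 3.14].

### API

Orientations are given as a unit quaternion [x, y, z, w].
In Python, from plant import r gives the robot as it stands.
- The arm moves only by the shell command python3 -m pendant 'ROWS' [FORCE]. ROWS is JSON, a list of rows, each a list of 3 entries, a list of its own where there are three numbers: the turn, a rotation vector about the tool's x, y, z in rad, then the shift along the tool's x, y, z in m, then the opening, from 0 (shut) to 1 (fully open). In form: [[[wx, wy, wz], [tx, ty, tz], claw], ...]. A call has 1 to 10 rows; each row is the pose to reach, as a shift and turn from the pose commanded when the call began, along the tool's axes at that moment; what a row does not reach only later rows make up. A row lasts 1/10 s, in which the tool goes at most 50 mm and 8.59 degrees, less where a joint would pass 70% of its speed; a pose out of reach is approached as far as the arm can. A call with a gripper value outside its range is refused whole. The fingers move at their own pace and stop on an object; FORCE is the grip in N (left out, the last holds). Time passes only in rows, so rows that repeat a pose let the fingers close. It gives the time, the measured TCP pose, the force and the opening at its end, in the units of the state.
- r.get_state(): the state, without advancing time (a new reading comes with each control period).
- r.snapshot(name): name is "side" or "top"; returns a dict with "image" (400x640x3 uint8, red, green, blue), "mtx" (3x3 intrinsics, pixels), "R" (3x3) and "t" (3): a world point X has camera coordinates R X + t. Camera axes: x right, y down, z forward; pixel columns grow to the right and rows downward; lengths in m; the calibration is good to about 2 mm. A picture is of the moment at which its call begins. There is no depth.
- r.finish_job(): hands the job in, once; it reports no verdict.
The state is a dict: "clock": time; "q": joint angles; "qd": joint speeds; "joint_torque": joint torques, N m; "tool_pos": TCP position; "eef_rot": TCP orientation; "contact_force": force on the tool from outside, world axes, zero at the start; "moment": the same for the moment, N m; "opening": opening from 0.0 (shut) to 1.0 (fully open).
Only numpy, scipy, OpenCV 4.12 (cv2) and the standard library are available. Lean on these libraries where they do the work, as an engineer would, in place of code of your own. Each camera call takes 0.05 s, during which the arm holds its last target. There are 200 camera calls.

### The job

Take the headset hanger off the grey file box, bring its foot into the open end of the desk accessory rail with the hook on the side nearer the robot, and slide it along until it presses up against the buffer pin of the stop clip. Leave it there, hanging free in the rail. The clip is only clamped on by friction, so do not shove it along; go gently, never forcing the hanger against the rail, and leave the other desk things alone.

Things in the scene. Friction and masses are not known exactly. Their poses are not given: they have to be found in the camera images.
- rail: Fixed aluminium C-channel on two posts. Origin: on the desk under its middle; y along the rail to its open end, x across, z up. Channel from y -120 (capped) to +120 mm (open). Inside 25 mm wide, floor at z 85 mm, underside of the two top lips z 98, lip tops z 102; slot between the lips 15 mm wide; 33 mm wide outside. The base plate is 100 x 250 x 6 mm.
- rail_mouth (a point): Middle of the channel floor at the open end (rail's y +120, z 85 mm); axes as the rail. From here the 5 mm thick floor, 25 mm wide, runs on 60 mm outwards (+y) as a bare landing tongue without walls or lips, its top level with the channel floor.
- clip: Black stop clip clamped in the middle part of the rail; its knob, 22 mm across, rises 30 mm above the channel floor. Origin: rail's centre line, channel floor, in the clip's face towards the open end; axes as the rail. From that face a dark buffer pin, 9 mm wide, sticks out 4 to 36 mm towards the open end under the slot (set anew each time; feel for it). Clip and pin slip if pushed over about 10 N.
- hanger: Loose steel headset hanger, about 0.15 kg, standing on the file box. Origin: centre of the foot's underside; z up, y along the foot, x across, hook on the -x side. Foot 60 mm long in y with half-round ends, 22 mm wide, 10 mm high. Above it a blade to grip, 10 mm thick in x, 24 mm in y, top at z 72 mm. In the channel the foot has 1.5 mm play each side, 3 mm in height.
- hanger_grip (a point): Point on the hanger's blade to grip, in its middle, 48 mm above the foot's underside; axes as the hanger.
- filebox: Fixed grey card-file box, 68 x 134 mm, 85 mm high, on which the hanger stands with its hook hanging over the -x side. Origin: centre of its underside.
- mug: White mug, 76 mm across, 90 mm high, bystander. Origin: centre of the underside.
- stapler: Black stapler about 50 x 130 mm, 60 mm high, bystander. Origin: centre of the underside.
- tape: Grey tape dispenser about 60 x 120 mm, 70 mm high, bystander. Origin: centre of the underside.
- hanger_hook (a point): Tip of the hanger's black hook arm, a 7 mm round bar that leaves the blade at z 23 mm towards -x, drops at x -42 mm to z -32 mm and turns up to this tip at x -74, z -6 mm (hanger frame). It must end on the rail's -x side (the side nearer the robot's base).
Not all that is in view belongs to the job. What is shaped like the hanger but orange or purple is not meant. Leave any green look-alike of the filebox alone.

How it is judged:
By the outcome, as a careful person would: the job done as asked, in the order asked, and still so for the second after the job is handed in, with the robot touching nothing.
It also fails if it takes over 67 s, if anything falls off the work surface, if the arm or the gripper's body presses on something with over 40 N, if the wrist force passes 120 N, or if a joint passes its speed limit or range.

## Working session

There is one attempt and no reset: what is moved stays moved. The work goes in short steps, Python scripts to look and compute and a shell command to move; the robot and the scene stay as the last step left them, time stands still between calls to the robot, and variables do not carry over. Pictures are saved under pics/ and viewed, about 8 in all and at most 12, crops included, and the job is handed in when it is done.

```bash
ls; mkdir -p pics; python3 - <<'E'
from plant import r
import cv2,numpy as np
s=r.get_state()
for k in("clock","tool_pos","eef_rot","opening","contact_force"):print(k,s[k])
for n in("top","side"):
    d=r.snapshot(n);cv2.imwrite(f"pics/{n}0.png",d["image"][:,:,::-1]);print(n,d["mtx"].tolist(),d["R"].tolist(),d["t"].tolist())
    np.savez(f"{n}.npz",mtx=d["mtx"],R=d["R"],t=d["t"])
E
```

```text
pics
clock 0.0
tool_pos [0.20697745 0.58902663 0.21209252]
eef_rot [ 8.15887284e-01  5.78210259e-01 -7.01141258e-04  5.86695061e-04]
opening 0.9997549408546759
contact_force [ 0.50409015 -0.21129401  0.08849594]
top [[493.8578836766718, 0.0, 314.6459592951093], [0.0, 493.8578836766718, 199.2873856835837], [0.0, 0.0, 1.0]] [[0.01771334112245755, -0.9998420178118539, -0.0014754538961903117], [-0.9990867423104254, -0.01764253333954377, -0.038915579873678705], [0.038883401160662794, 0.0021634313678547536, -0.9992414126120351]] [0.01275853602513527, 0.5621721544445503, 1.3151859681195728]
side [[400.68264542432365, 0.0, 317.7953219230737], [0.0, 400.68264542432365, 196.98667740214202], [0.0, 0.0, 1.0]] [[0.9477927962874244, -0.318877816534462, -0.0023986304173011755], [-0.21060041423582823, -0.620278951760982, -0.7555802323552377], [0.239449954749134, 0.7166386538029549, -0.6550517224205477]] [-0.5502656556052117, 0.20993559255672106, 1.0942591106057677]
```

View pics/top0.png

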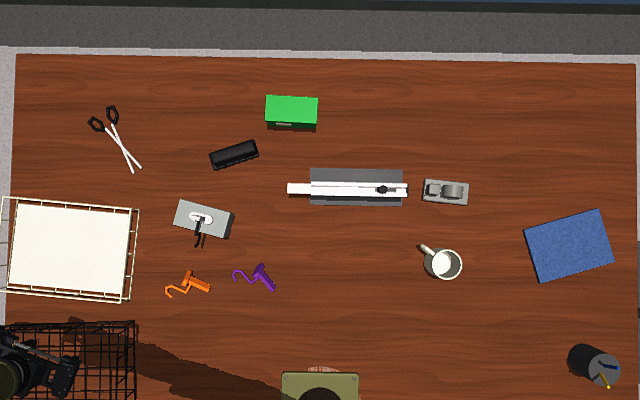

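View pics/side0.png

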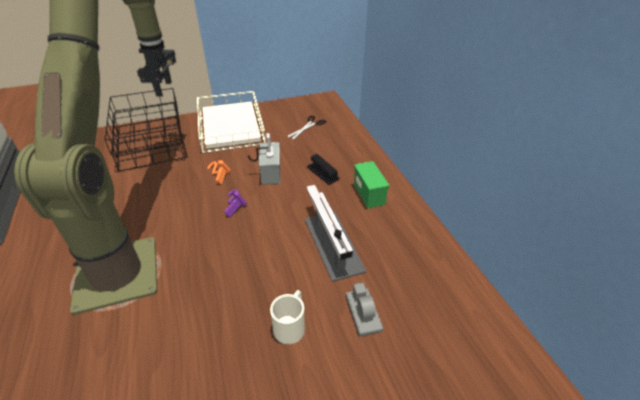

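The top view shows the steel hanger on the grey box at about (200,218), its black hook toward the robot at about (198,240). The orange (190,284) and purple (255,277) look-alikes and the green box (291,110) are decoys. The rail runs from the tongue at (288,188) to the cap at (407,190), with the knob at about (383,189). I'll confirm with one enlarged crop.

```bash
python3 - <<'E'
import cv2,numpy as np
a=cv2.imread("pics/top0.png")
c1=cv2.resize(a[190:260,160:250],None,fx=6,fy=6,interpolation=cv2.INTER_CUBIC) #540x420
c2=cv2.resize(a[160:215,280:413],None,fx=6,fy=6,interpolation=cv2.INTER_CUBIC) #798x330
b=cv2.imread("pics/side0.png")
c3=cv2.resize(b[125:190,240:290],None,fx=4,fy=4,interpolation=cv2.INTER_CUBIC)#200x260
out=np.zeros((600,798,3),np.uint8)
c1=cv2.resize(a[195:255,165:245],None,fx=4.5,fy=4.5,interpolation=cv2.INTER_CUBIC) #360x270
out[:270,:360]=c1; out[:260,400:600]=c3; out[270:600]=c2
cv2.imwrite("pics/crop1.png",out)
E
```

```text
(no output)
```

View pics/crop1.png

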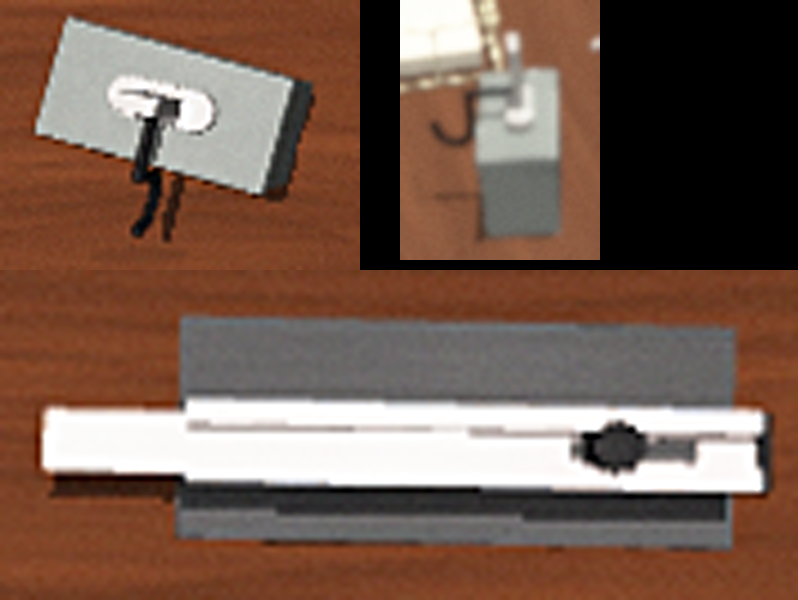

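Confirmed: the steel hanger, with its round-ended foot, stands on the grey box (crop 160,100) with its black hook on the robot side. The rail, its tongue (crop 43–185) and the knob (crop 612,447) are all clear. Now to measure.

```bash
cat > h.py <<'E'
import numpy as np,cv2
def unproj(cam,px,z):
    c=np.load(cam+".npz");px=np.atleast_2d(px).astype(float)
    d=np.c_[px,np.ones(len(px))]@np.linalg.inv(c["mtx"]).T@c["R"]
    o=-c["R"].T@c["t"]
    return o+d*((z-o[2])/d[:,2])[:,None]
def proj(cam,X):
    c=np.load(cam+".npz");p=(np.atleast_2d(X)@c["R"].T+c["t"])@c["mtx"].T
    return p[:,:2]/p[:,2:]
E
python3 - <<'E'
from h import *
a=cv2.imread("pics/top0.png").astype(int)
def blob(roi,f,z,name):
    x0,x1,y0,y1=roi;s=a[y0:y1,x0:x1];m=f(s)
    ys,xs=np.nonzero(m);P=unproj("top",np.c_[xs+x0,ys+y0],z)[:,:2].astype(np.float32)
    (c,wh,ang)=cv2.minAreaRect(P);bx=cv2.boxPoints((c,wh,ang))
    mu=P.mean(0);w,v=np.linalg.eigh(np.cov((P-mu).T));d=v[:,1]*np.sign(v[1,1])
    print(name,len(xs),"rect",np.round(c,4),np.round(wh,4),"mean",mu.round(4),"yaw of long axis vs +y (deg)",np.degrees(np.arctan2(-d[0],d[1])).round(2))
    Q=(P-mu)@np.c_[d,[d[1],-d[0]]];print("   long",Q[:,0].min().round(4),Q[:,0].max().round(4),"short",Q[:,1].min().round(4),Q[:,1].max().round(4))
bright=lambda s:s.min(2)>215
blob((284,311,175,203),bright,.085,"tongue")
blob((313,405,175,207),lambda s:s.min(2)>150,.102,"lips")
blob((185,216,208,228),bright,.095,"foot")
blob((168,240,195,245),lambda s:(s.min(2)>125)&(s.max(2)-s.min(2)<40),.085,"boxtop")
blob((305,406,160,212),lambda s:(s.max(2)-s.min(2)<15)&(s.max(2)<130)&(s.max(2)>60),.006,"plate")
blob((376,390,180,197),lambda s:s.max(2)<60,.115,"knob")
print(unproj("top",[[287.2,188],[311,188],[202,248]],.085))
for y in (186,187,188,189,190,191): print(y,a[y,366:400].mean(1).astype(int))
E
```

```text
tongue 228 rect [0.5864 0.0638] [0.0591 0.0242] mean [0.5863 0.0631] yaw of long axis vs +y (deg) -1.43
   long -0.0288 0.0302 short -0.0121 0.0123
lips 1157 rect [ 0.5866 -0.0867] [0.2283 0.0348] mean [ 0.5865 -0.0801] yaw of long axis vs +y (deg) -0.26
   long -0.1207 0.1076 short -0.0174 0.0175
foot 131 rect [0.508  0.3096] [0.058  0.0213] mean [0.5086 0.3089] yaw of long axis vs +y (deg) -13.11
   long -0.0285 0.0296 short -0.0114 0.0099
boxtop 1289 rect [0.5062 0.3097] [0.1323 0.0664] mean [0.507  0.3096] yaw of long axis vs +y (deg) -14.38
   long -0.0662 0.0661 short -0.034 0.0324
plate 1727 rect [ 0.5982 -0.0862] [0.2482 0.0989] mean [ 0.6086 -0.0869] yaw of long axis vs +y (deg) -0.08
   long -0.1232 0.1249 short -0.0598 0.0391
knob 55 rect [ 0.585  -0.1426] [0.0174 0.0223] mean [ 0.586  -0.1432] yaw of long axis vs +y (deg) 4.51
   long -0.0108 0.0121 short -0.0097 0.0078
[[0.58640845 0.09268404 0.085     ]
 [0.58747278 0.03229594 0.085     ]
 [0.43081315 0.30489639 0.085     ]]
186 [232 233 232 232 231 222 221 222 221 224 255 255 255 255 132  32  39  32
  27   9 255 255 255 255 255 255 255 255 255 255 254 254 254 254]
187 [169 173 171 173 172 174 175 174 179 139 137  10   0   0  33  49  52  50
  47  41  31  96 180 173 161 171 172 173 168 168 149 146 140 142]
188 [255 255 255 255 255 255 255 255 255 180 149  52  12  49  57  60  52  55
  51  54  42  71 161 119  72 106 103 102 108  95 152 184 181 182]
189 [251 252 252 251 250 250 251 253 255 108  91  44   0  68  65  61  53  61
  57  46  49  63  94  95  96  94  92  99  88  84 226 255 255 255]
190 [249 249 249 249 249 249 249 252 255 106  93  40   3  54  57  57  57  55
  57  50  40  63  96  97  92  98  95  91  92  93 212 255 252 251]
191 [249 249 250 250 249 249 250 252 255 174 177  55   0   3  52  56  57  49
  54  44  67 119 133 131 136 129 139 136 108 108 227 253 250 249]
```

```bash
python3 - <<'E'
from h import *
a=cv2.imread("pics/top0.png");b=cv2.imread("pics/side0.png")
g=a.min(2).astype(float)
up=[];
for c in range(314,404):
    col=g[172:190,c]; i=np.nonzero(col>180)[0][0]; f=(180-col[i-1])/(col[i]-col[i-1]); up.append((c,172+i-1+f))
up=np.array(up);P=unproj("top",up,.102);p=np.polyfit(P[:,1],P[:,0],1);res=P[:,0]-np.polyval(p,P[:,1]);ok=abs(res)<.002
p=np.polyfit(P[ok,1],P[ok,0],1);print("rail far edge: yaw deg",-np.degrees(p[0]),"x centre at y=-.087",np.polyval(p,-.087)-.0165,"at mouth .0327",np.polyval(p,.0327)-.0165,ok.sum())
def T(x,y,yaw,pts):
    c,s=np.cos(yaw),np.sin(yaw);pts=np.array(pts,float);return np.c_[x+c*pts[:,0]-s*pts[:,1],y+s*pts[:,0]+c*pts[:,1],pts[:,2]]
def rect(w,y0,y1,z):return [[-w,y0,z],[w,y0,z],[w,y1,z],[-w,y1,z]]
yr=-p[0];xr=np.polyval(p,-.087)-.0165
models=[(xr,-.087,yr,rect(.0165,-.12,.12,.102)),(xr,-.087,yr,rect(.0125,.12,.18,.085)),(xr,-.087,yr,rect(.05,-.125,.125,.006)),
(.508,.3096,-.245,rect(.034,-.067,.067,.085)),(.5085,.3096,-.235,rect(.011,-.03,.03,.095)),(.5085,.3096,-.235,rect(.005,-.012,.012,.157))]
outs=[]
for n,im,(x0,x1,y0,y1),s in(("top",a,(160,412,160,262),3.1),("side",b,(235,390,120,285),3)):
    e=cv2.resize(im[y0:y1,x0:x1],None,fx=s,fy=s,interpolation=cv2.INTER_CUBIC)
    for x,y,w,m in models:
        q=((proj(n,T(x,y,w,m))-[x0,y0]+.5)*s).astype(np.int32);cv2.polylines(e,[q],True,(0,0,255),1)
    if n=="side": e=np.hstack([e[:260,40:260],e[160:420,200:420],e[200:460,180:400]])
    outs.append(e)
w=max(o.shape[1] for o in outs);outs=[cv2.copyMakeBorder(o,0,0,0,w-o.shape[1],cv2.BORDER_CONSTANT) for o in outs]
cv2.imwrite("pics/ov1.png",np.vstack(outs));print(np.vstack(outs).shape)
E
```

```text
rail far edge: yaw deg -0.17306425248357776 x centre at y=-.087 0.587125457628874 at mouth .0327 0.587487016389368 90
(576, 781, 3)
```

View pics/ov1.png

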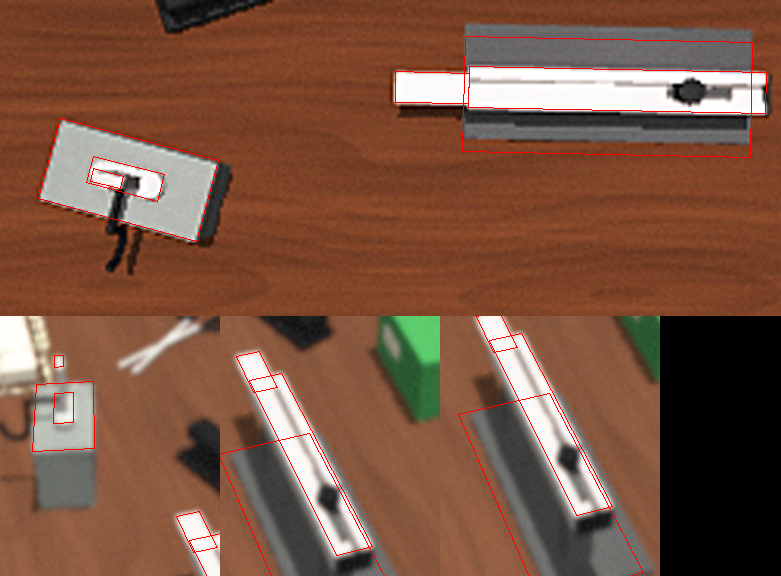

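The overlays fit the foot, box, lips and tongue in both views. Only the base plate is offset from the rail line, which doesn't matter. The measured sizes agree (foot 58x21, box 132x66, tongue 59 mm). Next, the pregrasp.

```bash
cat >> h.py <<'E'
from scipy.spatial.transform import Rotation as Ro
def delta(pos,yawdeg,flip=False):
    """turn and shift in the tool axes to put TCP at pos, tool x at world yaw, pointing down"""
    from plant import r
    s=r.get_state();A=Ro.from_quat(s["eef_rot"])
    y=np.radians(yawdeg);B=Ro.from_matrix(np.c_[[np.cos(y),np.sin(y),0],[np.sin(y),-np.cos(y),0],[0,0,-1]])
    print("clk",s["clock"],"at",np.round(s["tool_pos"],4),"F",np.round(s["contact_force"],2),"M",np.round(s["moment"],2),"open",round(s["opening"],3))
    print("turn",np.round((A.inv()*B).as_rotvec(),4),"shift",np.round(A.inv().apply(np.array(pos)-s["tool_pos"]),4),"q",np.round(s["q"],2))
E
python3 -c "
from h import *
delta([.5085,.3096,.20],-13.5)"
```

```text
clk 0.1 at [0.207  0.5891 0.2122] F [ 0.05 -0.33  1.26] M [0.02 0.03 0.01] open 0.999
turn [1.3000e-03 1.2000e-03 1.4687e+00] shift [-0.1638  0.3771  0.0125] q [-1.2   0.69 -0.19  1.57  0.16  0.9  -0.22]
```

```bash
python3 -m pendant '[[[0,0,0.147],[-0.005,0.015,-0.03],0.45],[[0,0,0.294],[-0.025,0.06,-0.05],0.45],[[0,0,0.441],[-0.045,0.1,-0.05],0.45],[[0,0,0.588],[-0.063,0.145,-0.05],0.45],[[0,0,0.735],[-0.082,0.19,-0.05],0.45],[[0,0,0.882],[-0.1,0.235,-0.05],0.45],[[0,0,1.029],[-0.12,0.28,-0.05],0.45],[[0,0,1.176],[-0.14,0.322,-0.04],0.45],[[0,0,1.323],[-0.155,0.357,-0.02],0.45],[[0.001,0.001,1.469],[-0.164,0.377,-0.01],0.45]]' 15
python3 -m pendant '[[[0,0,0],[0,0,0],0.45],[[0,0,0],[0,0,0],0.45],[[0,0,0],[0,0,0],0.45],[[0,0,0],[0,0,0],0.45]]'
python3 -c "
from h import *
delta([.5085,.3096,.20],-13.5)"
```

```text
clock: 1.1
tool_pos: [0.5105, 0.3058, 0.2215]
eef_rot: [0.992, -0.123, 0.0, 0.001]
contact_force: [0.5, 0.5, -0.7]
opening: 0.453
clock: 1.5
tool_pos: [0.5075, 0.312, 0.2235]
eef_rot: [0.993, -0.116, 0.0, -0.001]
contact_force: [-0.4, 0.7, 0.7]
opening: 0.451
clk 1.5 at [0.5075 0.312  0.2235] F [-0.41  0.67  0.66] M [-0.08  0.08  0.  ] open 0.451
turn [-0.0029  0.0003  0.0037] shift [0.0016 0.0021 0.0235] q [-0.74  0.64  0.19  1.66 -0.15  0.85 -0.72]
```

```bash
python3 -m pendant '[[[0,0,0],[0.0015,0.002,0.012],0.45],[[0,0,0],[0.0015,0.002,0.024],0.45],[[0,0,0],[0.0015,0.002,0.024],0.45]]'
python3 - <<'E'
from h import *
from plant import r
delta([.5085,.3096,.125],-13.5)
d=r.snapshot("side")["image"][:,:,::-1];t=r.snapshot("top")["image"][:,:,::-1]
o=np.hstack([cv2.resize(d[85:195,215:315],None,fx=4,fy=4,interpolation=cv2.INTER_CUBIC),cv2.resize(t[170:270,150:250],(400,440),interpolation=cv2.INTER_CUBIC)])
cv2.imwrite("pics/pre.png",o)
E
```

```text
clock: 1.8
tool_pos: [0.5078, 0.3071, 0.1967]
eef_rot: [0.993, -0.117, -0.002, 0.001]
contact_force: [-0.7, -1.0, 0.7]
opening: 0.45
clk 1.8 at [0.5078 0.3071 0.1967] F [-0.67 -1.04  0.72] M [-0.16  0.08 -0.03] open 0.45
turn [0.0018 0.0031 0.0002] shift [ 0.0003 -0.0027  0.0717] q [-0.72  0.67  0.18  1.69 -0.16  0.8  -0.71]
```

View pics/pre.png

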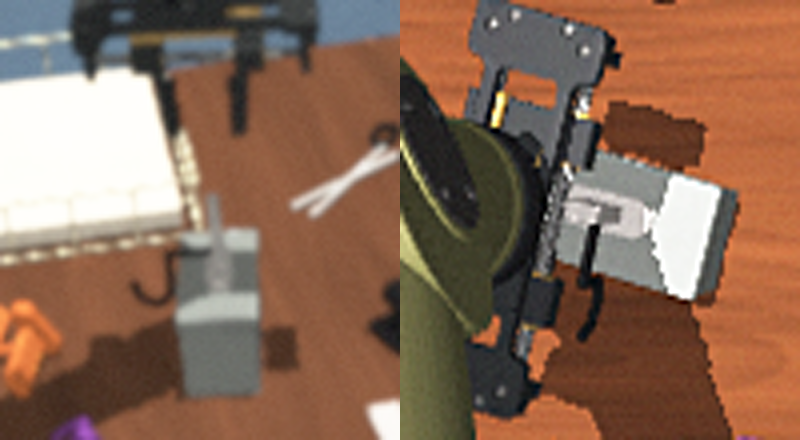

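```bash
python3 -m pendant '[[[0,0,0],[0,0,0],0.45],[[0,0,0],[0,0,0],0.45],[[0,0,0],[0,0,0],0.45]]'
python3 - <<'E'
from h import *
delta([.5085,.3096,.125],-13.5)
print("tips mid",proj("side",[[.508,.308,.1887],[.5085,.3096,.157],[.5085,.3096,.095]]),"crop px",(proj("side",[[.508,.308,.1887],[.5085,.3096,.157],[.5085,.3096,.095]])-[215,85]+.5)*4)
E
```

```text
clock: 2.2
tool_pos: [0.5097, 0.3079, 0.1992]
eef_rot: [0.993, -0.118, 0.0, -0.001]
contact_force: [-1.0, -0.3, -0.5]
opening: 0.447
clk 2.2 at [0.5097 0.3079 0.1992] F [-0.97 -0.25 -0.49] M [-0.06  0.14  0.01] open 0.447
turn [-0.0018 -0.0005 -0.0004] shift [-0.0016 -0.0013  0.0742] q [-0.72  0.67  0.18  1.69 -0.16  0.8  -0.71]
tips mid [[266.69475155 126.59394138]
 [267.54995703 134.61471642]
 [269.0766509  150.10072424]] crop px [[208.77900621 168.37576554]
 [212.19982811 200.45886569]
 [218.30660359 262.40289694]]
```

```bash
python3 - <<'E'
from h import *
from plant import r
d=r.snapshot("side")["image"][:,:,::-1].copy();t=r.snapshot("top")["image"][:,:,::-1].copy()
s=r.get_state();p=np.array(s["tool_pos"]);A=Ro.from_quat(s["eef_rot"]).as_matrix();print(p)
def ov(n,im,x0,x1,y0,y1,k):
    e=cv2.resize(im[y0:y1,x0:x1],None,fx=k,fy=k,interpolation=cv2.INTER_CUBIC)
    for L in [[[.02,0,.008],[.02,0,-.045]],[[-.02,0,.008],[-.02,0,-.045]],[[-.02,0,.008],[.02,0,.008]],[[-.0935,.0375,-.056],[.0935,.0375,-.056]],[[-.0935,-.0375,-.056],[.0935,-.0375,-.056]]]:
        q=((proj(n,p+np.array(L)@A.T)-[x0,y0]+.5)*k).astype(int);cv2.line(e,q[0].tolist(),q[1].tolist(),(0,0,255),1)
    return e
cv2.imwrite("pics/pre2.png",np.hstack([ov("side",d,230,300,85,165,5.5),ov("top",t,150,220,165,245,5.5)]))
E
```

```text
[0.50958999 0.3078636  0.19915375]
```

View pics/pre2.png

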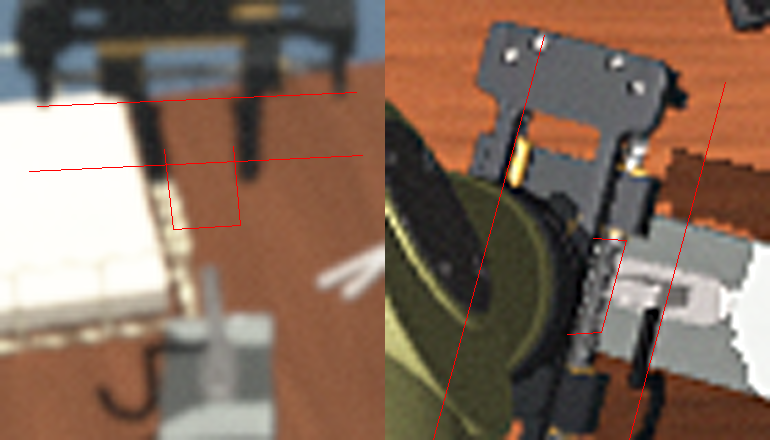

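```bash
python3 - <<'E'
from h import *
b=cv2.imread("pics/side0.png")
A=Ro.from_quat([.815887,.57821,-.0007,.000587]).as_matrix();p=np.array([.207,.589,.2121])
x0,x1,y0,y1,k=125,195,35,125,6
e=cv2.resize(b[y0:y1,x0:x1],None,fx=k,fy=k,interpolation=cv2.INTER_CUBIC)
for L in [[[.044,0,.008],[.044,0,-.045]],[[-.044,0,.008],[-.044,0,-.045]],[[-.044,0,.008],[.044,0,.008]]]:
    q=((proj("side",p+np.array(L)@A.T)-[x0,y0]+.5)*k).astype(int);cv2.line(e,q[0].tolist(),q[1].tolist(),(0,0,255),1)
cv2.imwrite("pics/init.png",e)
E
```

```text
(no output)
```

View pics/init.png

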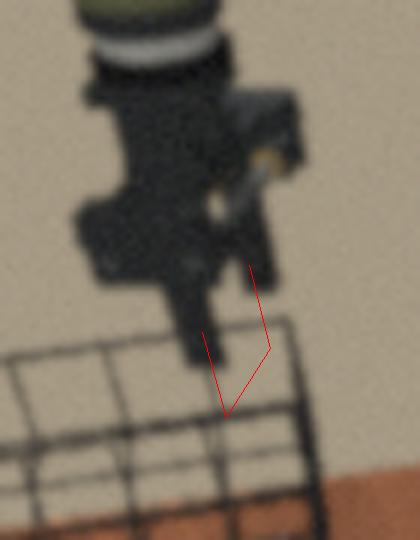

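The side view shows the gripper about 30 mm higher along the tool axis than the reported TCP, the same at the start pose, while the scene points fit. I'll go down to a height that is safe under either reading and look again.

```bash
python3 -m pendant '[[[0,0,0],[0,-0.001,0.02],0.45],[[0,0,0],[0,-0.001,0.045],0.45],[[0,0,0],[0,-0.001,0.06],0.45],[[0,0,0],[0,-0.001,0.07],0.45],[[0,0,0],[0,-0.001,0.074],0.45],[[0,0,0],[0,-0.001,0.074],0.45],[[0,0,0],[0,-0.001,0.074],0.45]]'
python3 - <<'E'
from h import *
from plant import r
delta([.5085,.3096,.125],-13.5)
d=r.snapshot("side")["image"][:,:,::-1].copy();t=r.snapshot("top")["image"][:,:,::-1].copy()
s=r.get_state();p=np.array(s["tool_pos"]);A=Ro.from_quat(s["eef_rot"]).as_matrix()
def ov(n,im,x0,x1,y0,y1,k):
    e=cv2.resize(im[y0:y1,x0:x1],None,fx=k,fy=k,interpolation=cv2.INTER_CUBIC)
    for L in [[[.02,0,.008],[.02,0,-.045]],[[-.02,0,.008],[-.02,0,-.045]],[[-.02,0,.008],[.02,0,.008]]]:
        q=((proj(n,p+np.array(L)@A.T)-[x0,y0]+.5)*k).astype(int);cv2.line(e,q[0].tolist(),q[1].tolist(),(0,0,255),1)
    return e
cv2.imwrite("pics/low.png",np.hstack([ov("side",d,235,300,100,180,6.5),ov("top",t,160,225,180,260,6.5)][:2])[:, :800])
E
```

```text
clock: 3.0
tool_pos: [0.5103, 0.3091, 0.1257]
eef_rot: [0.993, -0.118, 0.001, -0.001]
contact_force: [-0.7, 0.8, 0.2]
opening: 0.451
clk 3.0 at [0.5103 0.3091 0.1257] F [-0.69  0.82  0.23] M [-0.05  0.07 -0.03] open 0.451
turn [-0.0024 -0.0011 -0.0004] shift [-0.0019 -0.      0.0007] q [-0.71  0.77  0.15  1.75 -0.18  0.64 -0.69]
```

View pics/low.png

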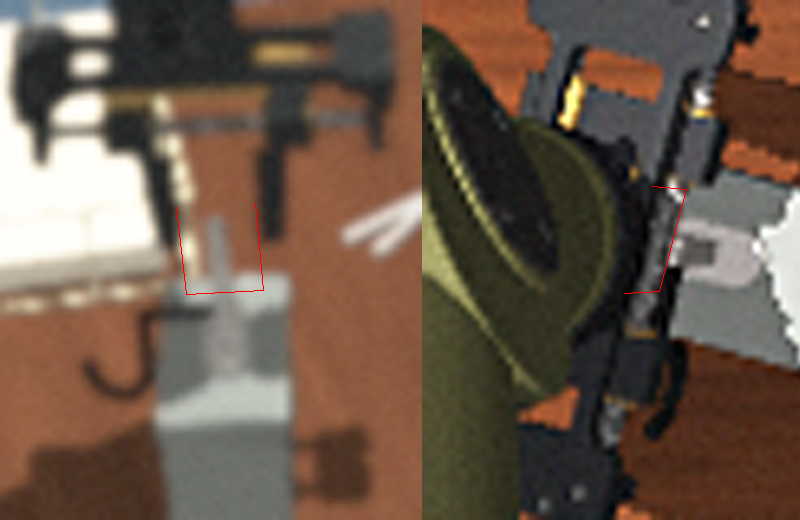

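Fingertips at crop (170,240) and (270,240), blade top at (215,217). The jaws straddle the blade, but about 32 mm higher than the state implies. I'll feel my way down.

```bash
python3 -m pendant '[[[0,0,0],[-0.001,0,0.003],0.45],[[0,0,0],[-0.001,0,0.006],0.45],[[0,0,0],[-0.001,0,0.006],0.45]]'
python3 -m pendant '[[[0,0,0],[0,0,0.002],0.45],[[0,0,0],[0,0,0.004],0.45],[[0,0,0],[0,0,0.004],0.45]]'
```

```text
clock: 3.4
tool_pos: [0.5084, 0.309, 0.1186]
eef_rot: [0.993, -0.118, -0.0, -0.0]
contact_force: [-0.4, 1.2, -0.0]
opening: 0.45
clock: 3.7
tool_pos: [0.5086, 0.309, 0.1146]
eef_rot: [0.993, -0.118, -0.0, -0.0]
contact_force: [-1.0, 0.5, 0.4]
opening: 0.451
```

No contact where the report would put the fingers into the hook arm, so vision is right: true z ≈ reported + 0.03. Continuing down.

```bash
python3 -m pendant '[[[0,0,0],[0,0,0.006],0.45],[[0,0,0],[0,0,0.012],0.45],[[0,0,0],[0,0,0.016],0.45],[[0,0,0],[0,0,0.016],0.45],[[0,0,0],[0,0,0.016],0.45]]'
python3 - <<'E'
from h import *
from plant import r
delta([.5085,.3096,.095],-13.5)
d=r.snapshot("side")["image"][:,:,::-1].copy()
x0,x1,y0,y1,k=235,300,100,180,7
e=cv2.resize(d[y0:y1,x0:x1],None,fx=k,fy=k,interpolation=cv2.INTER_CUBIC)
c,s=np.cos(-.235),np.sin(-.235)
for z in(.157,.133,.1115,.095):
  for o in(-.02,.02):
    q=((proj("side",[.5085+o*c,.3096+o*s,z])[0]-[x0,y0]+.5)*k).astype(int);cv2.circle(e,q.tolist(),2,(0,0,255),-1)
cv2.imwrite("pics/low2.png",e)
E
```

```text
clock: 4.2
tool_pos: [0.5087, 0.309, 0.0987]
eef_rot: [0.993, -0.118, -0.0, -0.001]
contact_force: [0.1, -0.3, 0.2]
opening: 0.451
clk 4.2 at [0.5087 0.309  0.0987] F [ 0.11 -0.26  0.21] M [-0.01  0.1   0.02] open 0.451
turn [-0.0011  0.0001 -0.0004] shift [-0.0003 -0.0005  0.0037] q [-0.7   0.81  0.14  1.77 -0.19  0.58 -0.68]
```

View pics/low2.png

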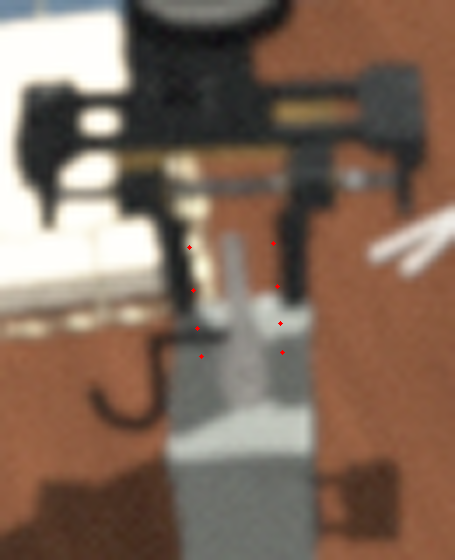

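Tips are at about row 308 (z ≈ 0.121), between the z 0.133 and 0.1115 marks, so the offset is about +30 mm. Going down 4 mm, then gripping.

```bash
python3 -m pendant '[[[0,0,0],[0,0,0.002],0.45],[[0,0,0],[0,0,0.004],0.4],[[0,0,0],[0,0,0.004],0.3],[[0,0,0],[0,0,0.004],0.2],[[0,0,0],[0,0,0.004],0.1],[[0,0,0],[0,0,0.004],0.05],[[0,0,0],[0,0,0.004],0.0],[[0,0,0],[0,0,0.004],0.0],[[0,0,0],[0,0,0.004],0.0]]' 20
python3 -c "
from h import *
delta([.5085,.3096,.095],-13.5)"
```

```text
clock: 5.15
tool_pos: [0.5087, 0.3091, 0.0949]
eef_rot: [0.993, -0.118, 0.0, -0.001]
contact_force: [-0.5, 0.5, -0.7]
opening: 0.11
clk 5.15 at [0.5087 0.3091 0.0949] F [-0.52  0.53 -0.65] M [-0.05  0.19  0.03] open 0.11
turn [-0.0013  0.     -0.0003] shift [-0.0003 -0.0004 -0.0001] q [-0.7   0.81  0.14  1.77 -0.19  0.57 -0.68]
```

```bash
python3 -m pendant '[[[0,0,0],[0,0,-0.005],0],[[0,0,0],[0,0,-0.02],0],[[0,0,0],[0,0,-0.04],0],[[0,0,0],[0,0,-0.06],0],[[0,0,0],[0,0,-0.065],0],[[0,0,0],[0,0,-0.065],0]]'
python3 -c "
from h import *
delta([.5877,.10,.16],-.2)"
```

```text
clock: 5.75
tool_pos: [0.5092, 0.3093, 0.1607]
eef_rot: [0.993, -0.118, 0.001, -0.001]
contact_force: [0.0, 0.1, -1.4]
opening: 0.113
clk 5.75 at [0.5092 0.3093 0.1607] F [ 0.04  0.12 -1.42] M [-0.06  0.09 -0.06] open 0.113
turn [-0.0025 -0.0016 -0.2325] shift [0.1253 0.1851 0.0003] q [-0.72  0.72  0.17  1.72 -0.17  0.71 -0.7 ]
```

```bash
python3 -m pendant '[[[0,0,-0.02],[0.012,0.018,0],0],[[0,0,-0.05],[0.028,0.042,0],0],[[0,0,-0.08],[0.047,0.07,0],0],[[0,0,-0.11],[0.066,0.098,0],0],[[0,0,-0.14],[0.084,0.125,0],0],[[0,0,-0.17],[0.101,0.15,0],0],[[0,0,-0.2],[0.115,0.17,0],0],[[-0.002,-0.001,-0.225],[0.123,0.182,0],0],[[-0.002,-0.001,-0.2325],[0.125,0.185,0],0],[[-0.002,-0.001,-0.2325],[0.125,0.185,0],0]]'
python3 -m pendant '[[[0,0,0],[0,0,0],0],[[0,0,0],[0,0,0],0],[[0,0,0],[0,0,0],0]]'
python3 -c "
from h import *
delta([.5877,.10,.113],-.2)"
```

```text
clock: 6.75
tool_pos: [0.5865, 0.0997, 0.1588]
eef_rot: [1.0, -0.002, -0.001, 0.0]
contact_force: [-0.0, -0.2, -1.9]
opening: 0.11
clock: 7.05
tool_pos: [0.5867, 0.1012, 0.1596]
eef_rot: [1.0, -0.001, -0.001, 0.0]
contact_force: [-0.3, -0.9, -0.6]
opening: 0.11
clk 7.05 at [0.5867 0.1012 0.1596] F [-0.34 -0.91 -0.61] M [-0.04  0.11  0.  ] open 0.11
turn [0.0001 0.0011 0.0016] shift [0.0011 0.0011 0.0466] q [-0.28  0.72  0.05  1.72 -0.05  0.71 -0.2 ]
```

```bash
python3 -m pendant '[[[0,0,0],[0.001,0,0.01],0],[[0,0,0],[0.001,0,0.03],0],[[0,0,0],[0.001,0,0.05],0],[[0,0,0],[0.001,0,0.058],0],[[0,0,0],[0.001,0,0.058],0],[[0,0,0],[0.001,0,0.058],0],[[0,0,0],[0.001,0,0.058],0]]'
python3 - <<'E'
from h import *
from plant import r
delta([.5877,.10,.0964],-.2)
d=r.snapshot("side")["image"][:,:,::-1].copy();t=r.snapshot("top")["image"][:,:,::-1].copy()
p=np.array(r.get_state()["tool_pos"]);zf=p[2]-.0949+.085
f=lambda w,y0,y1,z:np.array([[p[0]-w,p[1]+y0,z],[p[0]+w,p[1]+y0,z],[p[0]+w,p[1]+y1,z],[p[0]-w,p[1]+y1,z]])
def ov(n,im,x0,x1,y0,y1,k):
    e=cv2.resize(im[y0:y1,x0:x1],None,fx=k,fy=k,interpolation=cv2.INTER_CUBIC)
    for m in(f(.011,-.03,.03,zf+.01),f(.011,-.03,.03,zf)):
        cv2.polylines(e,[((proj(n,m)-[x0,y0]+.5)*k).astype(np.int32)],True,(0,0,255),1)
    return e
cv2.imwrite("pics/mouth.png",np.hstack([ov("side",d,280,345,150,235,6),ov("top",t,260,325,150,235,6)]))
cv2.imwrite("pics/mouth_top.png",t)
E
```

```text
clock: 7.75
tool_pos: [0.5888, 0.1, 0.1026]
eef_rot: [1.0, -0.002, 0.0, 0.0]
contact_force: [1.0, 0.0, -0.4]
opening: 0.11
clk 7.75 at [0.5888 0.1    0.1026] F [ 1.04  0.05 -0.35] M [-0.06  0.04 -0.03] open 0.11
turn [ 0.0002 -0.001  -0.    ] shift [-0.0011  0.      0.0062] q [-0.27  0.8   0.05  1.75 -0.06  0.59 -0.2 ]
```

View pics/mouth.png

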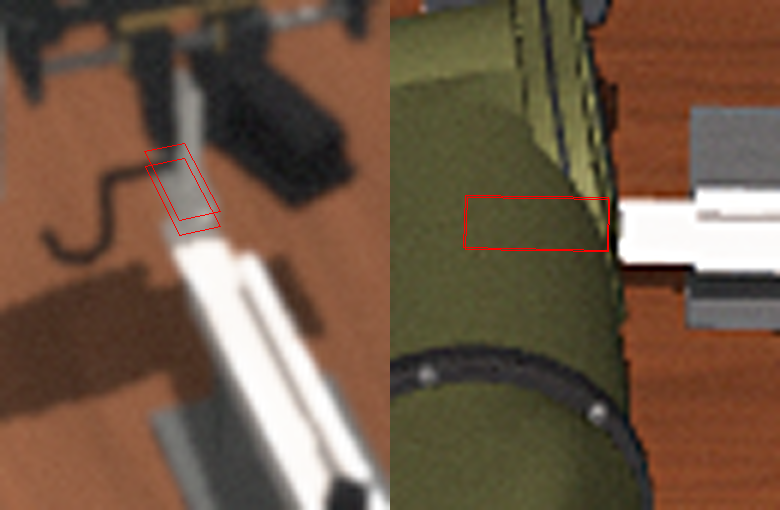

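```bash
python3 -m pendant '[[[0,0,0],[-0.001,0,0.002],0],[[0,0,0],[-0.001,0,0.004],0],[[0,0,0],[-0.001,0,0.006],0],[[0,0,0],[-0.001,0,0.006],0],[[0,0,0],[-0.001,0,0.006],0]]'
python3 -m pendant '[[[0,0,0],[0,0.004,0],0],[[0,0,0],[0,0.012,0],0],[[0,0,0],[0,0.02,0],0],[[0,0,0],[0,0.024,0],0],[[0,0,0],[0,0.024,0],0],[[0,0,0],[0,0.024,0],0]]'
python3 -c "
from h import *
delta([.5876,.06,.0964],-.2)"
```

```text
clock: 8.35
tool_pos: [0.5869, 0.0999, 0.0956]
eef_rot: [1.0, -0.002, -0.001, 0.0]
contact_force: [0.5, 0.5, -0.6]
opening: 0.113
clock: 8.95
tool_pos: [0.5869, 0.0759, 0.0957]
eef_rot: [1.0, -0.002, -0.0, 0.0]
contact_force: [-0.6, 0.1, -1.7]
opening: 0.109
clk 8.95 at [0.5869 0.0759 0.0957] F [-0.64  0.12 -1.71] M [-0.04  0.07 -0.03] open 0.109
turn [ 0.0003  0.0008 -0.0003] shift [ 0.0007  0.0159 -0.0007] q [-0.23  0.8   0.04  1.77 -0.05  0.57 -0.16]
```

```bash
python3 -m pendant '[[[0,0,0],[0.0005,0,-0.0007],0],[[0,0,0],[0.0005,0.003,-0.0007],0],[[0,0,0],[0.0005,0.007,-0.0007],0],[[0,0,0],[0.0005,0.011,-0.0007],0],[[0,0,0],[0.0005,0.013,-0.0007],0],[[0,0,0],[0.0005,0.015,-0.0007],0],[[0,0,0],[0.0005,0.015,-0.0007],0]]'
python3 -m pendant '[[[0,0,0],[0,0.002,0],0],[[0,0,0],[0,0.004,0],0],[[0,0,0],[0,0.006,0],0],[[0,0,0],[0,0.008,0],0],[[0,0,0],[0,0.008,0],0]]'
python3 -c "
from h import *
delta([.5876,.06,.0964],-.2)"
```

```text
clock: 9.65
tool_pos: [0.5873, 0.0604, 0.0964]
eef_rot: [1.0, -0.002, -0.0, 0.0]
contact_force: [-0.1, 0.8, -1.0]
opening: 0.111
clock: 10.15
tool_pos: [0.5873, 0.0523, 0.0964]
eef_rot: [1.0, -0.002, -0.0, 0.0]
contact_force: [0.9, 0.0, -1.0]
opening: 0.114
clk 10.15 at [0.5873 0.0523 0.0964] F [ 0.85  0.05 -1.04] M [-0.07  0.11  0.  ] open 0.114
turn [ 0.0009  0.0008 -0.0007] shift [ 0.0002 -0.0077  0.    ] q [-0.19  0.8   0.03  1.78 -0.04  0.56 -0.13]
```

```bash
python3 -m pendant '[[[0,0,0],[0,0.004,0],0],[[0,0,0],[0,0.009,0],0],[[0,0,0],[0,0.014,0],0],[[0,0,0],[0,0.019,0],0],[[0,0,0],[0,0.023,0],0],[[0,0,0],[0,0.025,0],0],[[0,0,0],[0,0.025,0],0]]'
python3 -m pendant '[[[0,0,0],[0,0.004,0],0],[[0,0,0],[0,0.009,0],0],[[0,0,0],[0,0.014,0],0],[[0,0,0],[0,0.019,0],0],[[0,0,0],[0,0.023,0],0],[[0,0,0],[0,0.025,0],0],[[0,0,0],[0,0.025,0],0]]'
python3 - <<'E'
from h import *
from plant import r
delta([.5874,-.05,.0964],-.2)
t=r.snapshot("top")["image"][:,:,::-1];cv2.imwrite("pics/in_top.png",t)
print(unproj("top",[[375,189.5],[377,189.5],[379,189.5],[382.5,189.5]],.093)[:,1])
E
```

```text
clock: 10.85
tool_pos: [0.5872, 0.0274, 0.0964]
eef_rot: [1.0, -0.002, -0.0, 0.0]
contact_force: [-0.0, -0.0, -2.2]
opening: 0.111
clock: 11.55
tool_pos: [0.5871, 0.0024, 0.0964]
eef_rot: [1.0, -0.002, -0.0, 0.0]
contact_force: [-0.9, 0.8, -1.3]
opening: 0.114
clk 11.55 at [0.5871 0.0024 0.0964] F [-0.91  0.8  -1.3 ] M [-0.09  0.03  0.  ] open 0.114
turn [ 0.0007  0.0009 -0.0007] shift [0.0005 0.0524 0.0001] q [-0.09  0.8   0.02  1.79 -0.03  0.56 -0.06]
[-0.12914023 -0.13417949 -0.1392187  -0.14803716]
```

```bash
python3 -m pendant '[[[0,0,0],[0,0.004,0],0],[[0,0,0],[0,0.009,0],0],[[0,0,0],[0,0.014,0],0],[[0,0,0],[0,0.019,0],0],[[0,0,0],[0,0.023,0],0],[[0,0,0],[0.0002,0.026,0],0],[[0,0,0],[0.0002,0.026,0],0]]'
python3 -m pendant '[[[0,0,0],[0,0.003,0],0],[[0,0,0],[0,0.006,0],0],[[0,0,0],[0,0.01,0],0],[[0,0,0],[0,0.014,0],0],[[0,0,0],[0,0.018,0],0],[[0,0,0],[0,0.02,0],0],[[0,0,0],[0,0.022,0],0],[[0,0,0],[0,0.022,0],0]]'
```

```text
clock: 12.3
tool_pos: [0.5872, -0.0239, 0.0965]
eef_rot: [1.0, -0.002, -0.0, 0.0]
contact_force: [-0.3, -0.0, -1.1]
opening: 0.113
clock: 13.1
tool_pos: [0.5872, -0.0455, 0.0965]
eef_rot: [1.0, -0.002, -0.0, 0.0]
contact_force: [0.3, 0.9, -0.7]
opening: 0.113
```

```bash
python3 -m pendant '[[[0,0,0],[0,0.002,0],0],[[0,0,0],[0,0.004,0],0],[[0,0,0],[0,0.006,0],0],[[0,0,0],[0,0.008,0],0],[[0,0,0],[0,0.008,0],0]]'
```

```text
clock: 13.6
tool_pos: [0.5871, -0.0536, 0.0965]
eef_rot: [1.0, -0.002, -0.0, 0.0]
contact_force: [-0.3, -0.2, -1.2]
opening: 0.115
```

```bash
python3 -m pendant '[[[0,0,0],[0,0.001,0],0],[[0,0,0],[0,0.002,0],0],[[0,0,0],[0,0.003,0],0],[[0,0,0],[0,0.004,0],0],[[0,0,0],[0,0.004,0],0]]' | grep -E 'pos|force'
python3 -m pendant '[[[0,0,0],[0,0.001,0],0],[[0,0,0],[0,0.002,0],0],[[0,0,0],[0,0.003,0],0],[[0,0,0],[0,0.003,0],0]]'| grep -E 'pos|force'
```

```text
tool_pos: [0.5871, -0.0573, 0.0965]
contact_force: [-0.3, -0.5, -0.6]
tool_pos: [0.5871, -0.0604, 0.0965]
contact_force: [-0.4, 0.3, -0.5]
```

```bash
python3 -m pendant '[[[0,0,0],[0,0.001,0],0],[[0,0,0],[0,0.002,0],0],[[0,0,0],[0,0.003,0],0],[[0,0,0],[0,0.003,0],0]]'| grep -E 'pos|force'
```

```text
tool_pos: [0.5871, -0.0634, 0.0965]
contact_force: [-0.2, 0.6, -2.3]
```

```bash
python3 -m pendant '[[[0,0,0],[0,0.001,0],0],[[0,0,0],[0,0.002,0],0],[[0,0,0],[0,0.003,0],0],[[0,0,0],[0,0.003,0],0]]'| grep -E 'pos|force'
```

```text
tool_pos: [0.5871, -0.0664, 0.0965]
contact_force: [1.2, 0.8, -0.6]
```

```bash
python3 -m pendant '[[[0,0,0],[0,0.001,0],0],[[0,0,0],[0,0.002,0],0],[[0,0,0],[0,0.003,0],0],[[0,0,0],[0,0.003,0],0]]'| grep -E 'pos|force'
```

```text
tool_pos: [0.587, -0.0694, 0.0965]
contact_force: [-0.3, -0.1, -0.9]
```

```bash
python3 -m pendant '[[[0,0,0],[0,0.001,0],0],[[0,0,0],[0,0.002,0],0],[[0,0,0],[0,0.003,0],0],[[0,0,0],[0,0.003,0],0]]'| grep -E 'pos|force'
```

```text
tool_pos: [0.587, -0.0724, 0.0965]
contact_force: [-0.0, -1.6, -1.4]
```

```bash
python3 -m pendant '[[[0,0,0],[0,0.001,0],0],[[0,0,0],[0,0.002,0],0],[[0,0,0],[0,0.003,0],0],[[0,0,0],[0,0.003,0],0]]'| grep -E 'pos|force'
```

```text
tool_pos: [0.587, -0.0754, 0.0965]
contact_force: [0.2, 0.2, -1.6]
```

```bash
python3 -m pendant '[[[0,0,0],[0,0.001,0],0],[[0,0,0],[0,0.002,0],0],[[0,0,0],[0,0.003,0],0],[[0,0,0],[0,0.003,0],0]]'| grep -E 'pos|force'
```

```text
tool_pos: [0.587, -0.0784, 0.0965]
contact_force: [-0.4, -0.4, -1.1]
```

```bash
python3 -m pendant '[[[0,0,0],[0,0.001,0],0],[[0,0,0],[0,0.002,0],0],[[0,0,0],[0,0.003,0],0],[[0,0,0],[0,0.003,0],0]]'| grep -E 'pos|force'
```

```text
tool_pos: [0.587, -0.0814, 0.0965]
contact_force: [0.7, -0.0, -1.5]
```

```bash
python3 -m pendant '[[[0,0,0],[0,0.001,0],0],[[0,0,0],[0,0.002,0],0],[[0,0,0],[0,0.002,0],0]]'| grep -E 'pos|force'
```

```text
tool_pos: [0.587, -0.0834, 0.0965]
contact_force: [0.1, 0.4, -0.6]
```

```bash
python3 -m pendant '[[[0,0,0],[0,0.001,0],0],[[0,0,0],[0,0.002,0],0],[[0,0,0],[0,0.002,0],0]]'| grep -E 'pos|force'
```

```text
tool_pos: [0.587, -0.0854, 0.0965]
contact_force: [0.4, -0.5, -1.5]
```

```bash
python3 -m pendant '[[[0,0,0],[0,0.001,0],0],[[0,0,0],[0,0.002,0],0],[[0,0,0],[0,0.002,0],0]]'| grep -E 'pos|force'
```

```text
tool_pos: [0.587, -0.0874, 0.0965]
contact_force: [0.3, 0.3, -1.4]
```

```bash
python3 -m pendant '[[[0,0,0],[0,0.001,0],0],[[0,0,0],[0,0.002,0],0],[[0,0,0],[0,0.002,0],0]]'| grep -E 'pos|force'
```

```text
tool_pos: [0.587, -0.0894, 0.0965]
contact_force: [-0.1, -0.6, -1.0]
```

```bash
python3 -m pendant '[[[0,0,0],[0,0.0005,0],0],[[0,0,0],[0,0.001,0],0],[[0,0,0],[0,0.0015,0],0],[[0,0,0],[0,0.0015,0],0]]'| grep -E 'pos|force'
```

```text
tool_pos: [0.587, -0.0907, 0.0965]
contact_force: [1.0, -0.4, -0.3]
```

```bash
python3 -m pendant '[[[0,0,0],[0,0.0005,0],0],[[0,0,0],[0,0.001,0],0],[[0,0,0],[0,0.0015,0],0],[[0,0,0],[0,0.0015,0],0]]'| grep -E 'pos|force'
```

```text
tool_pos: [0.587, -0.0922, 0.0965]
contact_force: [0.3, -0.5, -1.9]
```

```bash
python3 -m pendant '[[[0,0,0],[0,0.0005,0],0],[[0,0,0],[0,0.001,0],0],[[0,0,0],[0,0.001,0],0]]'| grep -E 'pos|force'
```

```text
tool_pos: [0.587, -0.0932, 0.0965]
contact_force: [-0.4, -0.2, -1.1]
```

```bash
python3 -m pendant '[[[0,0,0],[0,0.0005,0],0],[[0,0,0],[0,0.001,0],0],[[0,0,0],[0,0.001,0],0]]'| grep -E 'pos|force'
```

```text
tool_pos: [0.587, -0.0942, 0.0965]
contact_force: [-0.5, 0.8, -0.9]
```

```bash
python3 -m pendant '[[[0,0,0],[0,0.0005,0],0],[[0,0,0],[0,0.001,0],0],[[0,0,0],[0,0.001,0],0]]'| grep -E 'pos|force'
```

```text
tool_pos: [0.587, -0.0952, 0.0965]
contact_force: [-0.1, 0.2, -0.6]
```

```bash
python3 -m pendant '[[[0,0,0],[0,0.0005,0],0],[[0,0,0],[0,0.001,0],0],[[0,0,0],[0,0.001,0],0]]'| grep -E 'pos|force'
```

```text
tool_pos: [0.587, -0.0962, 0.0965]
contact_force: [-0.3, 0.6, -1.0]
```

```bash
python3 - <<'E'
from h import *
from plant import r
s=r.get_state();print(s["clock"],s["contact_force"],s["tool_pos"])
for n in("top","side"):
    t=r.snapshot(n)["image"][:,:,::-1];cv2.imwrite(f"pics/near_{n}.png",t)
a=cv2.imread("pics/near_top.png").astype(int)
for y in (187,188,189,190):print(a[y,368:400].mean(1).astype(int))
E
```

```text
20.5 [-0.30822005  0.55258213 -0.97081111] [ 0.58699113 -0.09622753  0.0964914 ]
[65 67 72 71 76 76 77 80 84 80 78 81 80 80 83 82 83 84 81 81 83 88 85 81
 83 81 81 82 81 81 80 83]
[68 68 70 72 72 72 78 75 79 76 79 78 86 75 84 86 84 82 86 84 80 84 85 84
 82 81 85 82 86 77 81 78]
[59 69 72 70 77 74 73 81 78 77 80 80 82 79 82 85 84 80 83 84 86 83 84 84
 86 81 82 85 83 76 83 78]
[69 70 72 69 71 75 78 71 75 81 79 84 79 79 85 84 84 80 81 81 85 82 79 81
 85 85 80 83 79 80 79 80]
```

```bash
python3 -m pendant '[[[0,0,0],[0,0.0005,0],0],[[0,0,0],[0,0.001,0],0],[[0,0,0],[0,0.001,0],0]]'| grep -E 'pos|force'
```

```text
tool_pos: [0.587, -0.0972, 0.0965]
contact_force: [-0.5, 0.2, -1.0]
```

```bash
python3 -m pendant '[[[0,0,0],[0,0.0005,0],0],[[0,0,0],[0,0.001,0],0],[[0,0,0],[0,0.001,0],0]]'| grep -E 'pos|force'
```

```text
tool_pos: [0.5869, -0.0983, 0.0965]
contact_force: [-0.9, 0.1, -2.1]
```

```bash
python3 -m pendant '[[[0,0,0],[0,0.0005,0],0],[[0,0,0],[0,0.001,0],0],[[0,0,0],[0,0.001,0],0]]'| grep -E 'pos|force'
```

```text
tool_pos: [0.587, -0.0989, 0.0965]
contact_force: [-0.2, 0.7, -1.2]
```

```bash
python3 -m pendant '[[[0,0,0],[0,0.0003,0],0],[[0,0,0],[0,0.0005,0],0],[[0,0,0],[0,0.0005,0],0]]'| grep -E 'pos|force'
```

```text
tool_pos: [0.587, -0.099, 0.0965]
contact_force: [-0.1, 2.1, -0.2]
```

```bash
python3 -m pendant '[[[0,0,0],[0,0.0003,0],0],[[0,0,0],[0,0.0005,0],0],[[0,0,0],[0,0.0005,0],0]]'| grep -E 'pos|force'
```

```text
tool_pos: [0.5871, -0.0992, 0.0966]
contact_force: [-0.0, 3.4, 0.9]
```

Contact with the pin at y ≈ -0.099 (3.4 N, tool stalls), matching the visual pin end at -0.129. Next, set the foot down on the floor and release.

```bash
python3 -m pendant '[[[0,0,0],[0,0,0.0005],0],[[0,0,0],[0,0,0.001],0],[[0,0,0],[0,0,0.001],0]]'| grep -E 'pos|force'
```

```text
tool_pos: [0.5872, -0.0993, 0.0955]
contact_force: [-0.7, 4.7, 1.6]
```

```bash
python3 -m pendant '[[[0,0,0],[0,0,0.0005],0],[[0,0,0],[0,0,0.0005],0]]'| grep -E 'pos|force'
```

```text
tool_pos: [0.5872, -0.0992, 0.095]
contact_force: [-0.3, 5.0, 1.1]
```

```bash
python3 -m pendant '[[[0,0,0],[0,0,0],0.12],[[0,0,0],[0,0,0],0.16],[[0,0,0],[0,0,0],0.25],[[0,0,0],[0,0,0],0.35],[[0,0,0],[0,0,0],0.4],[[0,0,0],[0,0,0],0.4]]'
python3 - <<'E'
from h import *
from plant import r
t=r.snapshot("side")["image"][:,:,::-1];cv2.imwrite("pics/rel.png",t)
c=t[165:275,290:370];cv2.imwrite("pics/rel_c.png",cv2.resize(c,None,fx=5.4,fy=5.4,interpolation=cv2.INTER_CUBIC))
E
```

```text
clock: 23.2
tool_pos: [0.587, -0.1003, 0.095]
eef_rot: [1.0, -0.002, -0.0, 0.0]
contact_force: [0.9, 0.7, 0.5]
opening: 0.405
```

View pics/rel_c.png

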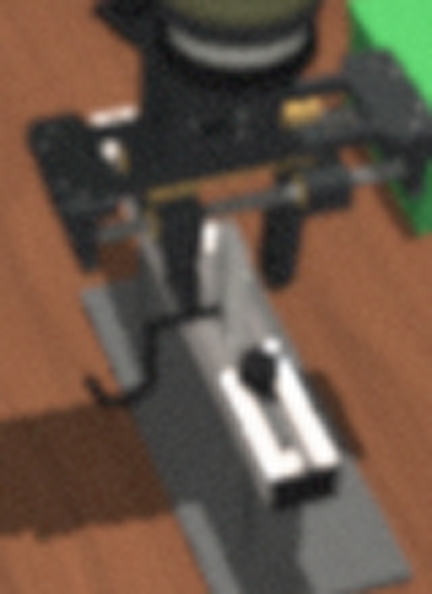

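The hanger stands free in the rail between the open fingers (blade at crop 220,250), with its hook on the robot side (120,395) and the knob just beyond (260,370). I'll retreat straight up, then away.

```bash
python3 -m pendant '[[[0,0,0],[0,0,-0.005],0.4],[[0,0,0],[0,0,-0.015],0.4],[[0,0,0],[0,0,-0.035],0.4],[[0,0,0],[0,0,-0.06],0.4],[[0,0,0],[0,0,-0.09],0.4],[[0,0,0],[0,0,-0.12],0.4],[[0,0,0],[0,0,-0.14],0.4],[[0,0,0],[0,0,-0.15],0.4]]'
python3 -m pendant '[[[0,0,0],[-0.02,-0.02,0],0.4],[[0,0,0],[-0.05,-0.06,0],0.4],[[0,0,0],[-0.08,-0.1,0],0.4],[[0,0,0],[-0.11,-0.14,0],0.4],[[0,0,0],[-0.14,-0.18,0],0.4],[[0,0,0],[-0.15,-0.22,0],0.4],[[0,0,0],[-0.15,-0.26,0],0.4],[[0,0,0],[-0.15,-0.3,0],0.4],[[0,0,0],[-0.15,-0.32,0],0.4],[[0,0,0],[-0.15,-0.32,0],0.4]]'
python3 - <<'E'
from h import *
from plant import r
a=cv2.imread("pics/top0.png");b=cv2.imread("pics/side0.png")
t=r.snapshot("top")["image"][:,:,::-1].copy();d=r.snapshot("side")["image"][:,:,::-1].copy()
R=lambda i,k:cv2.resize(i,None,fx=k,fy=k,interpolation=cv2.INTER_CUBIC)
o1=np.vstack([R(a[165:215,280:413],3.6),R(t[165:215,280:413],3.6)]) #479x360
o2=R(d[160:280,290:370],3)
z=np.zeros((360,800,3),np.uint8);z[:o1.shape[0],:o1.shape[1]]=o1;z[:360,500:740]=o2
cv2.imwrite("pics/final.png",z)
for n,i in(("before",a),("after",t)):
  for y in(188,189,190):print(n,y,i[y,366:400].mean(1).astype(int))
df=np.abs(a.astype(int)-t).max(2)>60
n,l,st,c=cv2.connectedComponentsWithStats(df.astype(np.uint8))
print([(s.tolist()) for s in st[1:] if s[4]>25])
E
```

```text
clock: 24.05
tool_pos: [0.5882, -0.1002, 0.248]
eef_rot: [1.0, -0.002, 0.002, 0.001]
contact_force: [0.7, -1.0, -0.1]
opening: 0.403
clock: 25.05
tool_pos: [0.4375, 0.2243, 0.2448]
eef_rot: [1.0, 0.001, -0.001, -0.001]
contact_force: [-0.7, 0.0, 0.3]
opening: 0.397
before 188 [255 255 255 255 255 255 255 255 255 180 149  52  12  49  57  60  52  55
  51  54  42  71 161 119  72 106 103 102 108  95 152 184 181 182]
before 189 [251 252 252 251 250 250 251 253 255 108  91  44   0  68  65  61  53  61
  57  46  49  63  94  95  96  94  92  99  88  84 226 255 255 255]
before 190 [249 249 249 249 249 249 249 252 255 106  93  40   3  54  57  57  57  55
  57  50  40  63  96  97  92  98  95  91  92  93 212 255 252 251]
after 188 [252 251 251 247 255 218 255 255 255 248 165  46  18  51  53  56  54  56
  55  53  45  71 159 121  76 102 105 103 106  97 159 184 183 180]
after 189 [183 189 194 198 254 226 248 249 254 240 125  40   0  67  65  56  61  53
  53  50  50  60  97  99  99  95 103  94  94  81 227 255 255 255]
after 190 [ 58  46 130 197 253 252 249 248 255 167 104  37   0  61  61  58  61  61
  5
[... 353 characters left out ...]
335, 6, 9, 43], [113, 335, 4, 9, 27], [119, 334, 5, 10, 39], [14, 339, 21, 11, 112], [137, 342, 26, 39, 488], [88, 346, 12, 5, 27], [128, 348, 5, 13, 47], [0, 351, 10, 22, 115], [14, 351, 8, 17, 115], [23, 351, 12, 19, 175], [75, 353, 9, 15, 84], [88, 353, 12, 12, 77], [50, 355, 9, 7, 30], [63, 355, 11, 13, 130], [37, 356, 11, 12, 97], [102, 358, 7, 9, 43], [119, 358, 5, 8, 26], [49, 361, 10, 7, 54], [23, 371, 12, 3, 36], [38, 370, 9, 4, 34], [63, 370, 10, 5, 42], [282, 373, 31, 26, 555], [2, 375, 8, 22, 146], [13, 375, 8, 18, 123], [22, 375, 13, 17, 189], [37, 376, 10, 11, 91], [48, 376, 12, 15, 147], [62, 376, 12, 15, 150], [240, 377, 41, 23, 504], [51, 393, 9, 5, 32], [62, 392, 6, 7, 28]]
```

View pics/final.png

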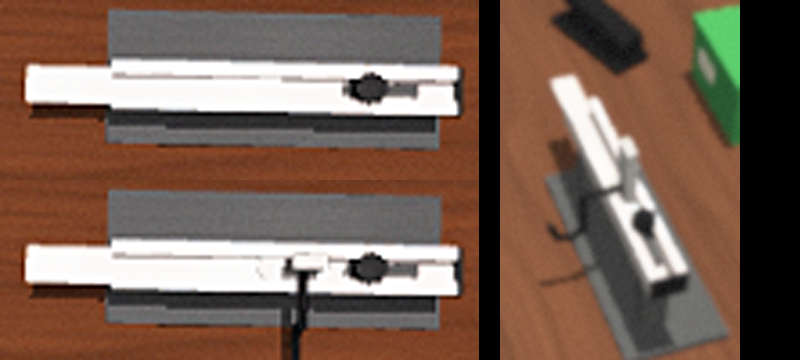

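```bash
python3 -c "
from plant import r
print(r.finish_job())"
```

```text
the job is handed in; nothing more can be done
None
```

The steel headset hanger is in the rail, pressed up against the buffer pin and standing free, with its hook on the robot's side. I handed the job in at about 25 s.

**What I did:** I gripped the hanger by the blade on the grey file box, lifted it clear and brought its foot in over the landing tongue. It slid in with about 1 mm of clearance. I felt for the pin in steps of 1 mm and then 0.5 mm, and contact came at tool y ≈ -0.099. That fits the pin end at about y -0.129 estimated from the camera. The push read at most 5.0 N, below the 10 N at which the clip slips. I then set the foot down on the channel floor, opened the jaws and withdrew.

**Last checks:**
- **Clip:** its pixels match before and after, so it has not moved.
- **Foot:** in the final images its end meets the pin, to within about one pixel (2–3 mm).
- **Other things:** the image comparison showed no change at the mug, stapler, tape dispenser or green box. I did not check the orange and purple look-alikes separately; the arm was partly in front of them in the final view.

**What disagreed:**
- **Tool height:** the reported height was about 30 mm lower than the gripper appeared in the images. Lowering it without contact showed the images were right, so I set heights from the images and from where the hanger stood on the box.
- **Base plate:** the rail's base plate sits about 11 mm off the rail's centre line. I aligned to the rail itself.
- **After release:** I did not confirm contact with the pin by touch once the jaws had opened.

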